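Release the tablet tray of a shop kiosk with the release pin

ROBOT

A 6-joint arm with a two-finger parallel gripper is mounted at the origin on the work surface. World frame = base frame: x ahead of the robot, y to its left, z up, the work surface at z = 0. Lengths are in m, angles in rad, forces in N, time in s.
With the tool pointing down it reaches from about 0.3 to 0.775 m from the base axis. Payload 14.6 kg.
Tool frame: the origin (TCP) lies at the very end of the fingers, on their centre line; the grasp point (between the pads) lies 19 mm behind it; z points along the fingers, x is the direction in which the jaws open and shut, and the axes are right-handed (so a half turn about z gives the same grasp; the last joint's range is limited). The gripper opens to 85 mm and grips with 20 to 120 N. Pads are 22 mm wide; open, the fingers measure 114 mm over their backs; the gripper's body (76 mm by 85 mm) begins 54 mm behind the grasp point. The pads swing forward as they close: fully open they stand 13 mm farther back than shut.
Start: joints at [1.082, 0.3, 1.521, -0, 1.321, -0.067], TCP at [0.225, 0.502, 0.231] pointing down, gripper open.
Joint ranges: [-3.03, 3.03], [-0.79, 2.21], [0.23, 2.52], [-1.04, 4.18], [0, 3.07], [-2.55, 2.55]. Speed limits (rad/s): [2.22, 2.22, 2.57, 3.14, 3.14, 3.14].

INTERFACE

Orientations are given as a unit quaternion [w, x, y, z].
In Python, from plant import robot, optics gives the robot as it stands.
- The arm moves only by the tool send_rows, never from a script. Its argument "steps" is a list of rows, each an object with "slide": the shift along the tool's x, y, z in cm, a list of three; "dr": the turn, a rotation vector about the tool's x, y, z in rad, a list of three. In form: [{"slide": [x, y, z], "dr": [rx, ry, rz]}, ...]. A call has exactly 5 rows; each row shifts and turns the pose as measured when the row begins, along the tool's axes as they then stand; what a row does not reach is not made up. A row lasts 1/12 s, in which the tool goes at most 41.7 mm and 7.16 degrees, less where a joint would pass 70% of its speed; a pose out of reach is approached as far as the arm can. A call with a gripper value outside its range is refused whole. "fingers" is the closure, from -1 (fully open) to 1 (shut), set as the call begins (left out, the last holds). The fingers move at their own pace and stop on an object; the grip force is fixed at half the most. Time passes only in rows, so rows that do not move let the fingers close, or fill a call up. It gives the time, the measured TCP pose, the force and the opening at its end, in the units of the state.
- robot.state(): the state, without advancing time (a new reading comes with each control period).
- optics.read_camera(name): name is "side" or "top"; returns a dict with "color" (420x560x3 uint8, red, green, blue), "vertical_fov" (degrees; the focal length in pixels is half the picture's height over the tangent of half this angle, whatever the lens; pixels are square), "cx", "cy" (the principal point, pixels), "pose" (4x4, takes a point from camera to world coordinates). Camera axes: x right, y up, looking along -z (the intrinsics and any distortion apply to the point x, -y, -z); pixel columns grow to the right and rows downward; lengths in m; the calibration is good to about 2 mm. A picture is of the moment at which its call begins. There is no depth.
- robot.job_done(): hands the job in, once; it reports no verdict.
The state is a dict: "clock": time; "q": joint angles; "joint_vel": joint speeds; "joint_torque": joint torques, N m; "tcp_pos": TCP position; "eef_rot": TCP orientation; "ft_force": force on the tool from outside, world axes, zero at the start; "torque": the same for the moment, N m; "finger_gap": finger opening in m.
Only numpy, scipy, OpenCV 4.12 (cv2) and the standard library are available. Lean on these libraries where they do the work, as an engineer would, in place of code of your own. Each camera call takes 0.05 s, during which the arm holds its last target.

TASK

The shop's tablet kiosk lies face down in the clamp holder on the blue mat and its tablet tray has to come out. Take the orange-handled release pin from the wooden tool stand, push its tip through the small ringed hole in the kiosk's back to press the spring catch inside until the tray springs out, then draw the tray out by its grey end cap all the way to its stop and leave it there. Put the pin back upright in any free hole of the tool stand, pushed down until its collar rests on the stand, and leave everything else on the bench where it is.

Things in the scene. Friction and masses are not known exactly. Their poses are not given: they have to be found in the camera images.
- rack: fixed wooden tool stand 190 x 56 x 62 mm (x, y, z), left of the kiosk; four upright through-holes of 12 mm diameter in its top, at x = -67.5, -22.5, +22.5, +67.5 mm, y = 0. The pin and two screwdrivers stand in three of them, in varying order; one is free. Origin: centre of its underside, on the bench top; top face 62 mm above.
- pin_grip (a point): release pin, 124 mm long, about 70 g, upright in the stand. From the tip up: steel rod 6 mm thick, round end, 50 mm long; collar 20 mm across, 4 mm thick, resting on the stand's top; plain orange handle 16 mm thick, 70 mm long. This point: centre of the handle on the axis, 89 mm above the tip, 39 mm above the collar's underside. z points from tip to handle.
- pin_tip (a point): the free end of the pin's steel rod, on its axis. With the collar resting on the stand it is 12 mm above the bench top.
- release_hole (a point): centre of the mouth of the round 10 mm release hole in the kiosk's upward white back (shell 4 mm thick), 65 mm above the bench top, near a long edge, ringed by a thin black circle 17 mm across. The dark steel catch lies 15 mm below the mouth. Axes as the kiosk's: x along its length away from the tray's end, y across, z up out of the hole.
- pull (a point): centre of the top edge of the tray's grey end cap (upright plate 10 mm thick, 164 mm wide, 40 mm high, top 65 mm above the bench, level with the kiosk's back); moves with the tray, which slides level along this point's -x. Once sprung out, a gap of 28 mm or a bit more is open between cap and kiosk end (+x side); in it the tablet's back lies 22 mm below the cap's top edge.
- tray (a joint): how far the tablet tray is out, m: 0 shut and held by the catch; springs out to about 0.028 when released; stop at 0.095. Drawing it takes 1 to 5 N: from inside the gap with the pin's rod or a finger reaching down behind the end cap, or by pinching the cap from above.
- catch (a joint): turn of the spring catch under the release hole, rad: 0 at rest, frees the tray from about 0.05, stop at 0.10. The pin's tip meets it 15 mm below the hole's mouth; it yields under 4 to 10 N, frees the tray 19 to 20 mm below the mouth, is against its stop at 23 mm, and springs back when the pin is withdrawn.
- kiosk: tablet kiosk, face down, clamped fast in an aluminium holder: white shell 250 x 168 mm (x, y), back 62 mm above this origin; vents, screws, a grommet, and a round mounting flange 88 mm across, 6 mm high, at x = +35. Origin: under the shell's centre at the holder's feet, 3 mm above the bench top. Release hole at (-45, +71, 62) mm; the tray comes out at the -x end. Holder spans y -125 to +125 mm.
- driver_a_mid (a point): blue-handled screwdriver in the stand, handle 20 to 22 mm thick, top 142 mm above the bench; centre of its handle. Leave it alone.
- driver_b_mid (a point): green-handled screwdriver in the stand, handle 20 to 22 mm thick, top 128 mm above the bench; centre of its handle. Leave it alone.
- phone: black phone 74 x 156 x 8 mm on the brown pad right of the kiosk; origin at its underside. Leave it alone.
- dispenser: white solvent bottle with a steel pump top, 60 mm across, 113 mm high; origin at the centre of its underside. Leave it alone.
- spray: slim white spray bottle with an orange band, 42 mm across, 142 mm high; origin at the centre of its underside. Leave it alone.
- cup: white plastic cup, 72 mm across the rim, 75 mm high, left of the tool stand; origin at the centre of its underside. Leave it alone.
- dish: flat steel screw dish 100 x 75 x 18 mm, right of the kiosk; origin at the centre of its underside. Leave it alone.

How it is judged:
On the way, in this order (a step that is already met when the one before it is completed fails the run):
1. the pin's tip is through the release hole and has pressed the catch down far enough to let the tray go (value of joint catch above 0.045 rad and horizontal distance between pin_tip and release_hole below 0.006 m and z of pin_tip in the frame of release_hole below -0.015 m).
2. the tray is drawn out to its stop (value of joint tray above 0.088 m), for 0.1 s.
At the end, for the whole second after the job is handed in: Tray out to within 7 mm of its stop, at rest; catch sprung back; pin upright (within 7 degrees) in a hole of the tool stand, collar within 5 mm of its top; screwdrivers, phone, dispenser, spray bottle, cup and dish each within 30 mm of where they started (value of joint tray above 0.088 m and velocity of joint tray between -0.01 and 0.01 m/s and value of joint catch below 0.02 rad and z of pin_tip in the frame of rack below 0.017 m and x of pin_tip in the frame of rack between -0.08 and 0.08 m and y of pin_tip in the frame of rack between -0.012 and 0.012 m and angle between pin_tip's own z axis and vertical below 0.12 rad and distance of each of driver_a_mid, driver_b_mid, phone, dispenser, spray, cup, dish from where it was at the start of the episode below 0.03 m); the robot touches nothing.
It fails at once if a bystander is knocked 60 mm or more from its place or tipped over (distance of any of driver_a_mid, driver_b_mid, phone, dish, dispenser, spray, cup from where it was at the start of the episode above 0.06 m or angle between any of dispenser, spray, cup's own z axis and vertical above 0.7 rad).
It also fails if it takes over 64 s, if anything falls off the work surface, if the arm or the gripper's body presses on something with over 40 N, if the wrist force passes 120 N, or if a joint passes its speed limit or range.

## Working session

There is one attempt and no reset: what is moved stays moved. The work goes in short steps, Python scripts to look and compute and a tool call to move; the robot and the scene stay as the last step left them, time stands still between calls to the robot, and variables do not carry over. Pictures are saved under pics/ and viewed, and the job is handed in when it is done.

Besides the shell and the picture viewer there is one more tool, called after "Call:" as name(argument=value, ...) on one line, values as JSON. send_rows: Moves the arm, as the interface text tells. Its arguments: {"type":"object","properties":{"steps":{"type":"array"},"fingers":{"type":"number"}},"required":["steps"]}

```bash
ls; mkdir -p pics
python3 - <<'E'
from plant import robot, optics
import cv2,numpy as np
print(robot.state())
for n in("side","top"):
    d=optics.read_camera(n); print(n,d["vertical_fov"],d["cx"],d["cy"],d["pose"].tolist() if hasattr(d["pose"],'tolist') else d["pose"],[k for k in d])
    cv2.imwrite(f"pics/{n}0.png",d["color"][:,:,::-1])
E
```

```text
pics
{'clock': 0.0, 'q': array([ 1.08240486e+00,  3.00489556e-01,  1.52158714e+00, -1.23229518e-05,
        1.32072826e+00, -6.66116931e-02]), 'joint_vel': array([ 8.07556025e-04,  2.30023917e-03, -6.33795488e-04,  3.91069521e-05,
        9.30524686e-04, -1.04894202e-03]), 'joint_torque': array([-1.32112262e-03, -5.43502522e+01, -3.61790407e+01, -1.30052895e-04,
        4.08081862e-03,  3.90271180e-05]), 'tcp_pos': array([0.22505883, 0.50157923, 0.23070864]), 'eef_rot': array([ 3.00011619e-04,  8.39458632e-01,  5.43423258e-01, -5.26734081e-04]), 'ft_force': array([-0.24257311,  0.1194494 ,  0.31413835]), 'torque': array([-0.04404435,  0.05758787, -0.0543518 ]), 'finger_gap': 0.08548972437714795}
side 49.967009868651196 280.1706157682325 217.56729899412298 [[0.9717709252089949, 0.15799063341678177, -0.17521480722535385, 0.36826526290066824], [-0.23592640201225198, 0.6508885130131036, -0.7215835893790435, -0.8315644722267369], [4.1856983638075506e-05, 0.7425517513144487, 0.6697886941923088, 0.8814602658559834], [0.0, 0.0, 0.0, 1.0]] ['color', 'vertical_fov', 'cx', 'cy', 'pose']
top 57.634234545966905 282.24911421747 205.61544308382096 [[-0.008547723447383498, 0.9722133044847662, -0.23394064847024404, 0.3308699203798902], [-0.999958904810885, -0.009017211067771648, -0.0009373334381897956, -0.013348285760122284], [-0.0030207802439341353, 0.23392302256804584, 0.9722504278216326, 1.0616297139217654], [0.0, 0.0, 0.0, 1.0]] ['color', 'vertical_fov', 'cx', 'cy', 'pose']
```

View pics/side0.png

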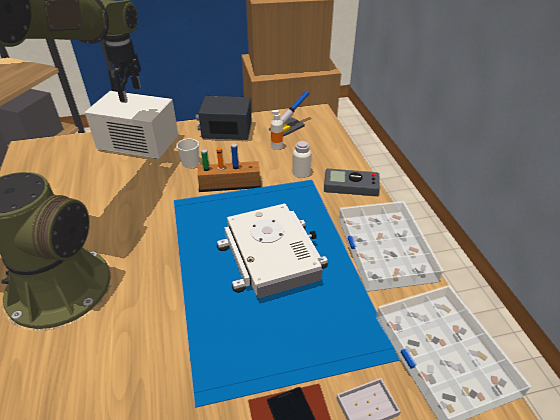

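View pics/top0.png

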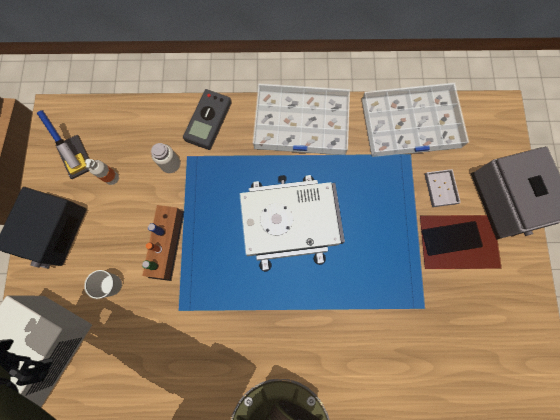

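Run:
```python
import cv2,numpy as np
s=cv2.imread("pics/side0.png");t=cv2.imread("pics/top0.png")
def crop(im,x0,y0,w,h,k,n): cv2.imwrite(n,cv2.resize(im[y0:y0+h,x0:x0+w],None,fx=k,fy=k,interpolation=cv2.INTER_CUBIC))
crop(t,130,195,60,90,6,"pics/c1.png")
crop(t,232,170,120,105,6,"pics/c2.png")
crop(s,170,135,100,65,7,"pics/c3.png")
crop(s,210,190,130,110,6,"pics/c4.png")
```

```text
(no output)
```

View pics/c1.png

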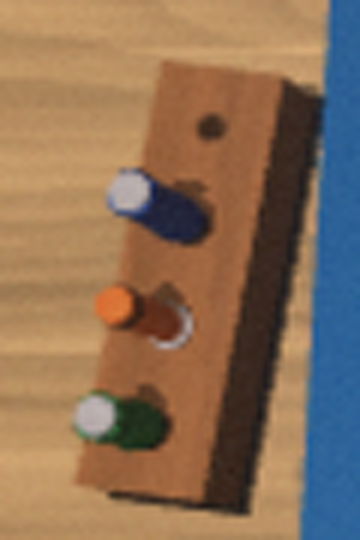

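View pics/c2.png

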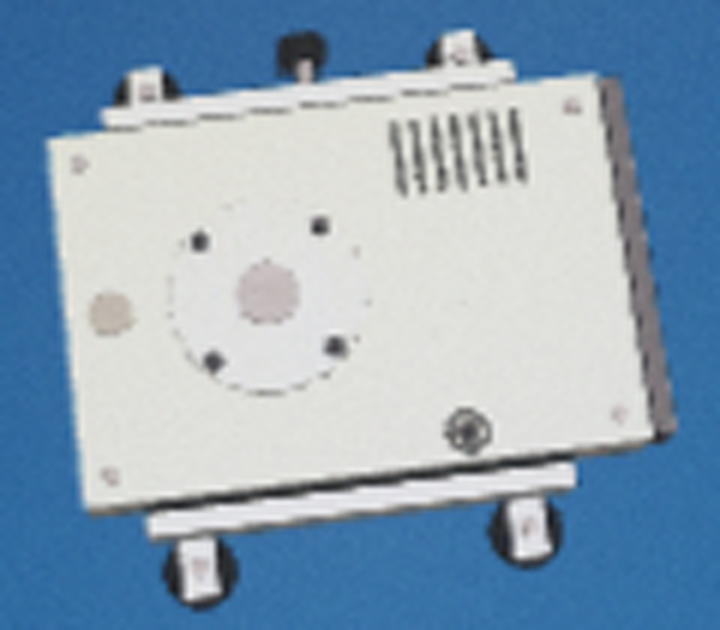

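View pics/c3.png

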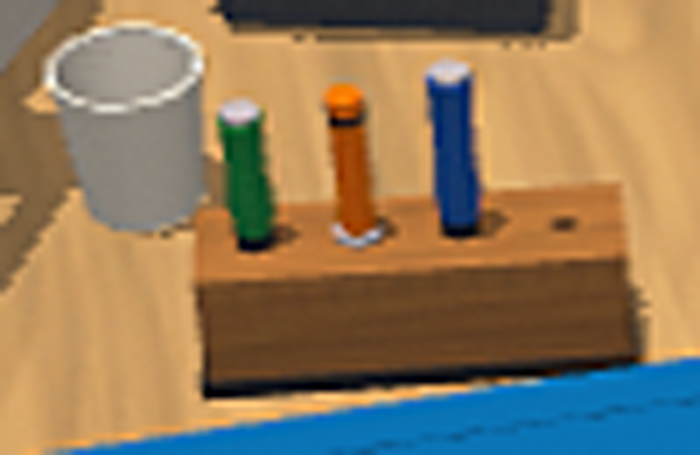

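View pics/c4.png

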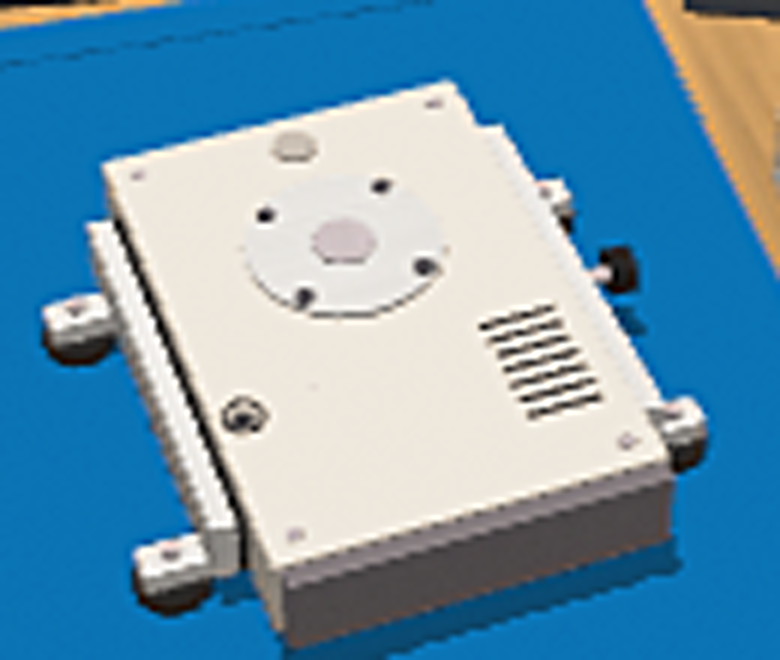

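```bash
cat > h.py <<'E'
import numpy as np, json
from scipy.optimize import least_squares
CAM={}
def setcam(n,d): CAM[n]=(np.array(d["pose"]),d["vertical_fov"],d["cx"],d["cy"])
def load():
    from plant import optics
    import os,pickle
    if not os.path.exists("cam.pkl"):
        for n in("side","top"): setcam(n,optics.read_camera(n))
        pickle.dump(CAM,open("cam.pkl","wb"))
    CAM.update(pickle.load(open("cam.pkl","rb")))
load()
def f(n): return 210/np.tan(np.radians(CAM[n][1]/2))
def ray(n,u,v):
    T,_,cx,cy=CAM[n]; F=f(n)
    return T[:3,3],T[:3,:3]@np.array([(u-cx)/F,-(v-cy)/F,-1])
def onz(n,u,v,z):
    o,d=ray(n,u,v); return o+d*(z-o[2])/d[2]
def proj(n,P):
    T,_,cx,cy=CAM[n]; p=T[:3,:3].T@(np.asarray(P)-T[:3,3]); F=f(n)
    return np.array([cx+F*p[0]/-p[2],cy-F*p[1]/-p[2]])
def cp(p,off,k): return (np.array(p)+.5)/k-.5+np.array(off)
E
python3 - <<'E'
from h import *
t=lambda p:cp(p,(232,170),6); s=lambda p:cp(p,(210,190),6)
K={'TL':(.125,-.084,.065),'BL':(.125,.084,.065),'TR':(-.125,-.084,.065),'BR':(-.125,.084,.065),'hole':(-.045,.071,.065),'fl':(.035,0,.071)}
top={'TL':(48,138),'BL':(85,512),'TR':(600,75),'BR':(650,441),'hole':(467,431),'fl':(268,293)}
sid={'TL':(452,83),'BL':(103,162),'hole':(243,416),'fl':(344,241)}
def loc(k,q):
    x,y,a=q[:3];c,s_=np.cos(a),np.sin(a);p=K[k];return np.array([x+c*p[0]-s_*p[1],y+s_*p[0]+c*p[1],p[2]])
for which in('top','side','both'):
    def res(q):
        r=[]
        if which!='side':
            for k,v in top.items(): r+=list(proj('top',loc(k,q))-t(v))
        if which!='top':
            for k,v in sid.items(): r+=list(proj('side',loc(k,q))-s(v))
        return np.array(r)
    o=least_squares(res,[.45,0,1.6]); print(which,o.x,'\n',o.fun.reshape(-1,2).round(2).tolist(),loc('hole',o.x))
print('hole direct',onz('top',*t(top['hole']),.065),onz('side',*s(sid['hole']),.065))
# rack
t=lambda p:cp(p,(130,195),6); s=lambda p:cp(p,(170,135),7)
for nm,p in dict(free=(212,127),A=(165,62),B=(282,80),C=(203,500),D=(78,485),collar=(168,322)).items(): print(nm,onz('top',*t(p),.062))
for nm,p in dict(pintop=(120,307)).items(): print(nm,onz('top',*t(p),.136))
print('S free',onz('side',*s((566,223)),.062),'collar',onz('side',*s((357,231)),.064),'pintop',onz('side',*s((344,97)),.136),'corners',onz('side',*s((627,255)),.062),onz('side',*s((198,280)),.062),onz('side',*s((617,184)),.062))
E
```

```text
top [ 0.53806188 -0.03077874  1.68029294] 
 [[0.08, 0.05], [-0.17, -0.56], [-0.56, 0.06], [0.56, -0.01], [0.15, 0.35], [-0.08, 0.1]] [ 0.47240459 -0.08326798  0.065     ]
side [ 0.53945105 -0.03003692  1.68071224] 
 [[0.08, -0.25], [0.14, 0.25], [-0.14, 0.25], [-0.06, -0.29]] [ 0.47381577 -0.08255368  0.065     ]
both [ 0.53857596 -0.03065188  1.67900806] 
 [[0.07, -0.19], [-0.26, -0.81], [-0.56, -0.07], [0.47, -0.13], [0.07, 0.18], [-0.13, -0.1], [-0.08, -0.05], [-0.09, 0.39], [-0.49, 0.46], [-0.31, -0.08]] [ 0.47285129 -0.08305672  0.065     ]
hole direct [ 0.47333672 -0.08288925  0.065     ] [ 0.47431173 -0.08182536  0.065     ]
free [0.54639003 0.30217007 0.062     ]
A [0.57646849 0.32521341 0.062     ]
B [0.56766536 0.2721025  0.062     ]
C [0.38249905 0.29565139 0.062     ]
D [0.389323  0.3499166 0.062    ]
collar [0.45930221 0.31591112 0.062     ]
pintop [0.45607044 0.31145078 0.136     ]
S free [0.54881816 0.30344778 0.062     ] collar [0.45765244 0.31649647 0.064     ] pintop [0.45803362 0.3131585  0.136     ] corners [0.57027365 0.27360912 0.062     ] [0.38578073 0.2995773  0.062     ] [0.5768067  0.32754394 0.062     ]
```

```bash
cat > p.py <<'E'
import sys,numpy as np
from scipy.spatial.transform import Rotation as R
from plant import robot
def plan(x,y,z,a,v=None):
    s=robot.state(); p=np.array(s["tcp_pos"]); q=np.array(s["eef_rot"]); r=R.from_quat(q[[1,2,3,0]])
    g=R.from_matrix(np.array([[np.cos(a),np.sin(a),0],[np.sin(a),-np.cos(a),0],[0,0,-1]]).T.T)
    print("t",round(s["clock"],2),"p",p.round(4),"gap",round(s["finger_gap"],4),"F",np.array(s["ft_force"]).round(1),"tooldown",r.as_matrix()[:,2].round(4),"yaw",round(np.arctan2(*r.as_matrix()[[1,0],0]),4))
    d=np.array([x,y,z])-p
    print("slide(cur axes,cm)",(r.inv().apply(d)*100).round(2),"slide(goal axes)",(g.inv().apply(d)*100).round(2),"dr",(r.inv()*g).as_rotvec().round(4))
if __name__=="__main__": plan(*map(float,sys.argv[1:]))
E
python3 p.py .4575 .3135 .20 1.444; python3 -c "
from h import *
print(onz('top',99,285,.075), onz('top',320,259,.05))"
```

```text
t 0.2 p [0.2251 0.5017 0.2309] gap 0.0853 F [ 0.8 -0.4 -0.1] tooldown [-3.e-04 -6.e-04 -1.e+00] yaw 1.149
slide(cur axes,cm) [-7.65 28.91  3.1 ] slide(goal axes) [-15.73  25.43   3.09] dr [-1.00e-04  7.00e-04 -2.95e-01]
[0.36557212 0.45396382 0.075     ] [ 0.42861309 -0.11065531  0.05      ]
```

Call:
send_rows(steps=[{"slide":[-0.9,3.6,0],"dr":[0,0,-0.1]},{"slide":[-1.3,3.5,0],"dr":[0,0,-0.1]},{"slide":[-1.6,3.4,0],"dr":[0,0,-0.1]},{"slide":[-1.9,3.2,0],"dr":[0,0,0]},{"slide":[-1.9,3.2,0],"dr":[0,0,0]}], fingers=-1)

```text
clock: 0.62
tcp_pos: [0.3721, 0.3865, 0.2299]
eef_rot: [-0.0, 0.741, 0.671, -0.001]
ft_force: [-0.3, 0.8, -0.8]
finger_gap: 0.0855
```

```bash
python3 p.py .4575 .3135 .20 1.444
```

```text
t 0.62 p [0.3721 0.3865 0.2299] gap 0.0855 F [-0.3  0.8 -0.8] tooldown [-0.0021 -0.0011 -1.    ] yaw 1.4714
slide(cur axes,cm) [-6.41  9.23  2.98] slide(goal axes) [-6.16  9.39  2.99] dr [-0.0019  0.0013  0.0274]
```

Tracks nearly perfectly. Continue to above the pin.

Call:
send_rows(steps=[{"slide":[-2.2,3.2,0.7],"dr":[-0.002,0.001,0.027]},{"slide":[-2.2,3.2,0.7],"dr":[0,0,0]},{"slide":[-1.4,2.2,0.7],"dr":[0,0,0]},{"slide":[-0.4,0.8,0.8],"dr":[0,0,0]},{"slide":[0,0,0],"dr":[0,0,0]}])

```text
clock: 1.03
tcp_pos: [0.4661, 0.3053, 0.1994]
eef_rot: [0.0, 0.753, 0.659, 0.0]
ft_force: [0.4, 0.3, -0.4]
finger_gap: 0.0854
```

```bash
python3 p.py .4575 .3135 .086 1.444
python3 - <<'E'
from plant import optics
import cv2
for n in("side","top"):
    d=optics.read_camera(n)["color"][:,:,::-1]
    if n=="side": c=d[60:220,140:340]
    else: c=d[170:310,80:280]
    cv2.imwrite(f"pics/{n}1.png",cv2.resize(c,None,fx=4,fy=4,interpolation=cv2.INTER_CUBIC))
E
```

```text
t 1.03 p [0.4661 0.3053 0.1994] gap 0.0854 F [ 0.4  0.3 -0.4] tooldown [ 7.e-04 -5.e-04 -1.e+00] yaw 1.4377
slide(cur axes,cm) [ 0.71 -0.97 11.33] slide(goal axes) [ 0.71 -0.96 11.34] dr [ 0.0008  0.0004 -0.0063]
```

View pics/side1.png

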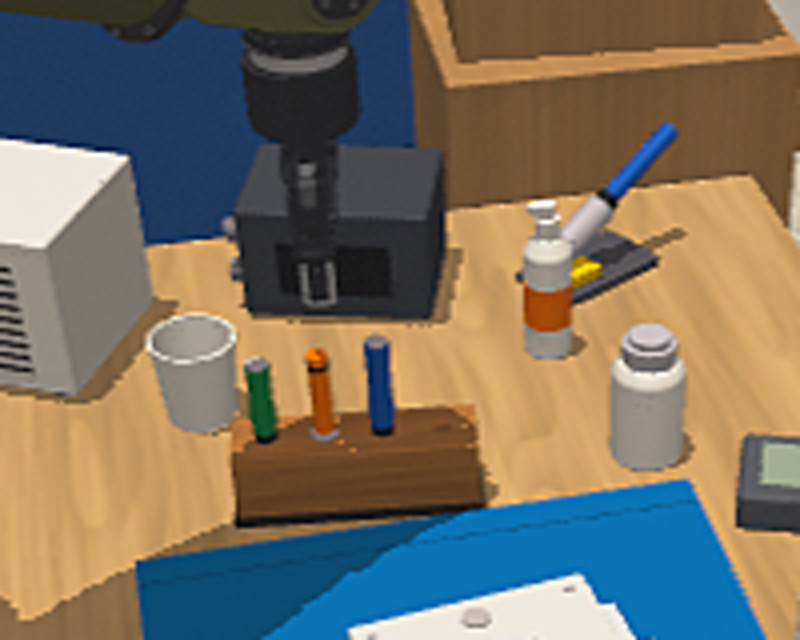

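View pics/top1.png

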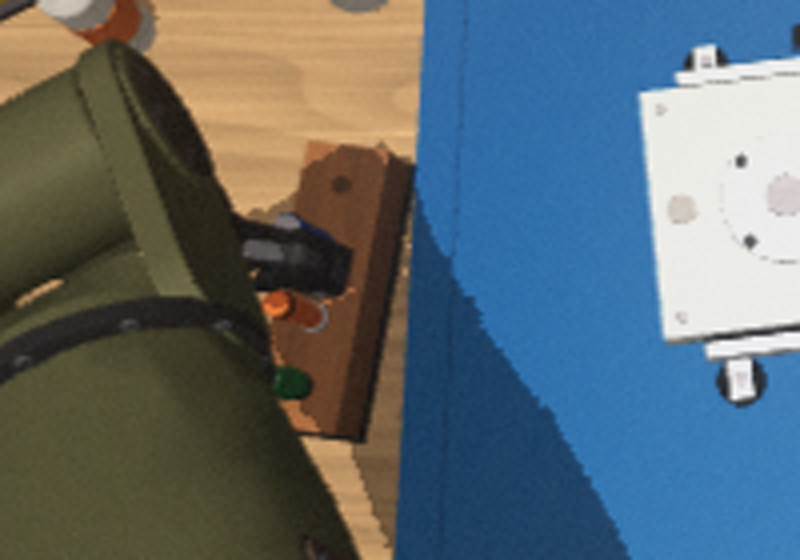

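Call:
send_rows(steps=[{"slide":[0.7,-0.95,0.5],"dr":[0,0,-0.006]},{"slide":[0,0,2.0],"dr":[0,0,0]},{"slide":[0,0,1.0],"dr":[0,0,0]},{"slide":[0,0,0],"dr":[0,0,0]},{"slide":[0,0,0],"dr":[0,0,0]}])

```text
clock: 1.55
tcp_pos: [0.4507, 0.3224, 0.1666]
eef_rot: [0.0, 0.747, 0.665, 0.003]
ft_force: [-0.0, 1.2, 0.3]
finger_gap: 0.0856
```

```bash
python3 p.py .4575 .3135 .086 1.444
python3 - <<'E'
from plant import optics
import cv2
for n in("side",):
    d=optics.read_camera(n)["color"][:,:,::-1]
    c=d[110:210,170:270]
    cv2.imwrite(f"pics/{n}2.png",cv2.resize(c,None,fx=6,fy=6,interpolation=cv2.INTER_CUBIC))
E
```

```text
t 1.55 p [0.4507 0.3224 0.1666] gap 0.0856 F [-0.   1.2  0.3] tooldown [ 0.0041  0.0031 -1.    ] yaw 1.4543
slide(cur axes,cm) [-0.83  0.75  8.06] slide(goal axes) [-0.79  0.79  8.06] dr [ 0.0037 -0.0036  0.0103]
```

View pics/side2.png

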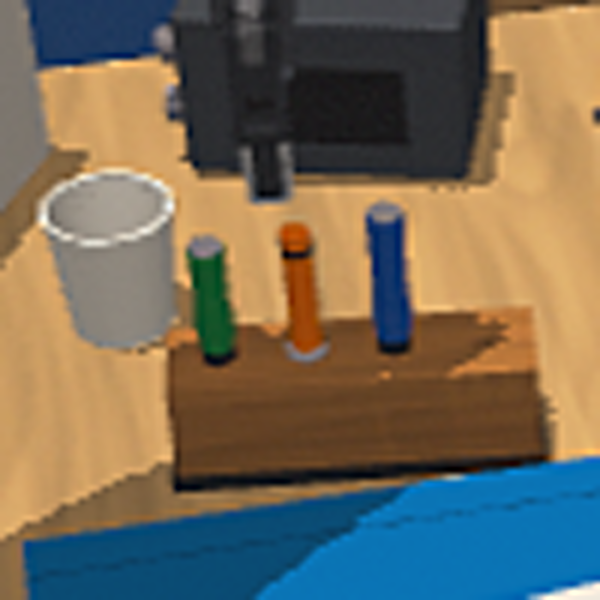

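Call:
send_rows(steps=[{"slide":[-0.5,0.45,0],"dr":[0.002,-0.002,0.006]},{"slide":[0,0,0],"dr":[0,0,0]},{"slide":[0,0,0],"dr":[0,0,0]},{"slide":[0,0,0],"dr":[0,0,0]},{"slide":[0,0,0],"dr":[0,0,0]}])

```text
clock: 2.02
tcp_pos: [0.4555, 0.3171, 0.1695]
eef_rot: [0.0, 0.749, 0.662, 0.003]
ft_force: [0.8, 0.1, 0.9]
finger_gap: 0.0855
```

```bash
python3 p.py .4575 .3135 .086 1.444
```

```text
t 2.02 p [0.4555 0.3171 0.1695] gap 0.0855 F [0.8 0.1 0.9] tooldown [ 0.0049  0.0032 -1.    ] yaw 1.448
slide(cur axes,cm) [-0.37  0.2   8.35] slide(goal axes) [-0.34  0.24  8.35] dr [ 0.0045 -0.0038  0.004 ]
```

Call:
send_rows(steps=[{"slide":[-0.34,0.2,1.0],"dr":[0.004,-0.003,0.004]},{"slide":[0,0,2.0],"dr":[0,0,0]},{"slide":[0,0,2.0],"dr":[0,0,0]},{"slide":[0,0,1.0],"dr":[0,0,0]},{"slide":[0,0,0.5],"dr":[0,0,0]}])

```text
clock: 2.43
tcp_pos: [0.4585, 0.3127, 0.102]
eef_rot: [0.0, 0.751, 0.66, 0.002]
ft_force: [-0.3, 0.4, -0.2]
finger_gap: 0.0853
```

```bash
python3 p.py .4575 .3135 .086 1.444
```

```text
t 2.43 p [0.4585 0.3127 0.102 ] gap 0.0853 F [-0.3  0.4 -0.2] tooldown [ 0.0029  0.002  -1.    ] yaw 1.4422
slide(cur axes,cm) [ 0.06 -0.11  1.6 ] slide(goal axes) [ 0.07 -0.11  1.6 ] dr [ 0.0026 -0.0024 -0.0018]
```

Call:
send_rows(steps=[{"slide":[0.05,-0.05,0.8],"dr":[0.003,-0.002,0]},{"slide":[0,0,0.5],"dr":[0,0,0]},{"slide":[0,0,0.2],"dr":[0,0,0]},{"slide":[0,0,0],"dr":[0,0,0]},{"slide":[0,0,0],"dr":[0,0,0]}])

```text
clock: 2.85
tcp_pos: [0.4582, 0.3131, 0.0852]
eef_rot: [-0.0, 0.751, 0.66, -0.001]
ft_force: [-0.2, -1.0, 0.3]
finger_gap: 0.0855
```

```bash
python3 p.py .4575 .3135 .086 1.444
python3 - <<'E'
from plant import optics
import cv2
for n in("side",):
    d=optics.read_camera(n)["color"][:,:,::-1]
    c=d[110:210,170:270]
    cv2.imwrite(f"pics/{n}3.png",cv2.resize(c,None,fx=6,fy=6,interpolation=cv2.INTER_CUBIC))
E
```

```text
t 2.85 p [0.4582 0.3131 0.0852] gap 0.0855 F [-0.2 -1.   0.3] tooldown [-1.7e-03 -3.0e-04 -1.0e+00] yaw 1.4419
slide(cur axes,cm) [ 0.03 -0.07 -0.08] slide(goal axes) [ 0.03 -0.07 -0.08] dr [-0.0016  0.0005 -0.0021]
```

View pics/side3.png

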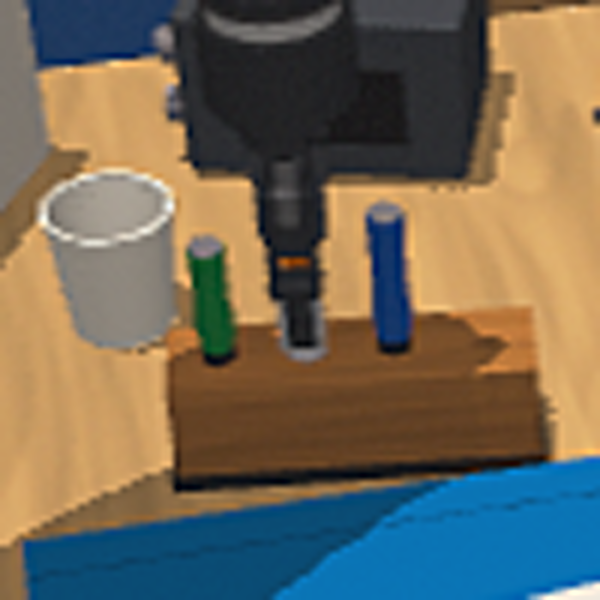

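Call:
send_rows(steps=[{"slide":[0,0,0],"dr":[0,0,0]},{"slide":[0,0,0],"dr":[0,0,0]},{"slide":[0,0,0],"dr":[0,0,0]},{"slide":[0,0,0],"dr":[0,0,0]},{"slide":[0,0,0],"dr":[0,0,0]}], fingers=1)

```text
clock: 3.32
tcp_pos: [0.4589, 0.3136, 0.0871]
eef_rot: [-0.0, 0.751, 0.66, 0.001]
ft_force: [0.3, 0.3, 0.3]
finger_gap: 0.0253
```

Call:
send_rows(steps=[{"slide":[0,0,0],"dr":[0,0,0]},{"slide":[0,0,0],"dr":[0,0,0]},{"slide":[0,0,0],"dr":[0,0,0]},{"slide":[0,0,0],"dr":[0,0,0]},{"slide":[0,0,0],"dr":[0,0,0]}])

```text
clock: 3.73
tcp_pos: [0.4588, 0.3135, 0.087]
eef_rot: [-0.0, 0.751, 0.66, 0.001]
ft_force: [0.2, 0.4, -0.9]
finger_gap: 0.0146
```

```bash
python3 p.py .4575 .3135 .2 1.444
```

```text
t 3.73 p [0.4588 0.3135 0.087 ] gap 0.0146 F [ 0.2  0.4 -0.9] tooldown [ 8.0e-04  1.1e-03 -1.0e+00] yaw 1.442
slide(cur axes,cm) [-1.00e-02 -1.20e-01 -1.13e+01] slide(goal axes) [ -0.02  -0.12 -11.3 ] dr [ 0.0007 -0.0012 -0.002 ]
```

Call:
send_rows(steps=[{"slide":[0,0,-1.5],"dr":[0,0,0]},{"slide":[0,0,-3],"dr":[0,0,0]},{"slide":[0,0,-3],"dr":[0,0,0]},{"slide":[0,0,-2],"dr":[0,0,0]},{"slide":[0,0,-0.8],"dr":[0,0,0]}])

```text
clock: 4.15
tcp_pos: [0.4577, 0.3132, 0.1908]
eef_rot: [-0.001, 0.751, 0.66, -0.002]
ft_force: [1.2, 0.0, -1.2]
finger_gap: 0.0149
```

```bash
python3 p.py .4733 -.0828 .18 1.444
```

```text
t 4.15 p [0.4577 0.3132 0.1908] gap 0.0149 F [ 1.2  0.  -1.2] tooldown [-3.7e-03 -7.0e-04 -1.0e+00] yaw 1.4419
slide(cur axes,cm) [-39.07   6.64   1.1 ] slide(goal axes) [-39.08   6.55   1.08] dr [-0.0036  0.0012 -0.0021]
```

Call:
send_rows(steps=[{"slide":[-1.5,0.25,0],"dr":[-0.003,0.001,0]},{"slide":[-3,0.5,0],"dr":[0,0,0]},{"slide":[-3,0.5,0],"dr":[0,0,0]},{"slide":[-3,0.5,0],"dr":[0,0,0]},{"slide":[-3,0.5,0],"dr":[0,0,0]}])

```text
clock: 4.57
tcp_pos: [0.4613, 0.1737, 0.1883]
eef_rot: [-0.0, 0.749, 0.663, 0.0]
ft_force: [1.3, -0.9, -0.3]
finger_gap: 0.0145
```

Call:
send_rows(steps=[{"slide":[-3,0.5,0],"dr":[0,0,0]},{"slide":[-3,0.5,0],"dr":[0,0,0]},{"slide":[-3,0.5,0],"dr":[0,0,0]},{"slide":[-3,0.5,0],"dr":[0,0,0]},{"slide":[-2,0.3,0],"dr":[0,0,0]}])

```text
clock: 4.98
tcp_pos: [0.4627, 0.021, 0.1822]
eef_rot: [-0.002, 0.749, 0.662, -0.003]
ft_force: [0.6, 0.1, -1.3]
finger_gap: 0.0144
```

```bash
python3 p.py .4733 -.0828 .18 1.444
```

```text
t 4.98 p [0.4627 0.021  0.1822] gap 0.0144 F [ 0.6  0.1 -1.3] tooldown [-7.4e-03 -9.0e-04 -1.0e+00] yaw 1.4481
slide(cur axes,cm) [-10.17   2.33   0.22] slide(goal axes) [-10.16   2.37   0.22] dr [-0.0072  0.0018  0.0041]
```

Call:
send_rows(steps=[{"slide":[-2.5,0.7,0],"dr":[-0.007,0.002,0.004]},{"slide":[-2.5,0.6,0],"dr":[0,0,0]},{"slide":[-2,0.4,0],"dr":[0,0,0]},{"slide":[-1.0,0.2,0],"dr":[0,0,0]},{"slide":[-0.5,0.1,0],"dr":[0,0,0]}])

```text
clock: 5.4
tcp_pos: [0.4671, -0.0757, 0.1761]
eef_rot: [-0.003, 0.752, 0.659, -0.003]
ft_force: [-0.1, 0.3, -1.1]
finger_gap: 0.0147
```

```bash
python3 p.py .4733 -.0828 .17 1.444
```

```text
t 5.4 p [ 0.4671 -0.0757  0.1761] gap 0.0147 F [-0.1  0.3 -1.1] tooldown [-7.2e-03  6.0e-04 -1.0e+00] yaw 1.439
slide(cur axes,cm) [-0.63  0.71  0.61] slide(goal axes) [-0.63  0.7   0.61] dr [-0.0073  0.0004 -0.005 ]
```

Call:
send_rows(steps=[{"slide":[-0.4,0.5,0.2],"dr":[-0.005,0,-0.003]},{"slide":[-0.2,0.2,0.1],"dr":[0,0,0]},{"slide":[0,0,0],"dr":[0,0,0]},{"slide":[0,0,0],"dr":[0,0,0]},{"slide":[0,0,0],"dr":[0,0,0]}])

```text
clock: 5.82
tcp_pos: [0.4724, -0.0829, 0.1701]
eef_rot: [-0.002, 0.751, 0.66, -0.002]
ft_force: [0.4, -0.3, -1.7]
finger_gap: 0.0149
```

```bash
python3 p.py .4733 -.0828 .15 1.444;  python3 - <<'E'
from plant import optics
import cv2
for n in("side","top"):
    d=optics.read_camera(n)["color"][:,:,::-1]
    c=d[190:290,210:310] if n=="side" else d[190:290,260:360]
    cv2.imwrite(f"pics/{n}4.png",cv2.resize(c,None,fx=6,fy=6,interpolation=cv2.INTER_CUBIC))
E
```

```text
t 5.82 p [ 0.4724 -0.0829  0.1701] gap 0.0149 F [ 0.4 -0.3 -1.7] tooldown [-5.4e-03  8.0e-04 -1.0e+00] yaw 1.4418
slide(cur axes,cm) [0.02 0.1  2.01] slide(goal axes) [0.02 0.09 2.01] dr [-0.0055 -0.0001 -0.0022]
```

View pics/side4.png

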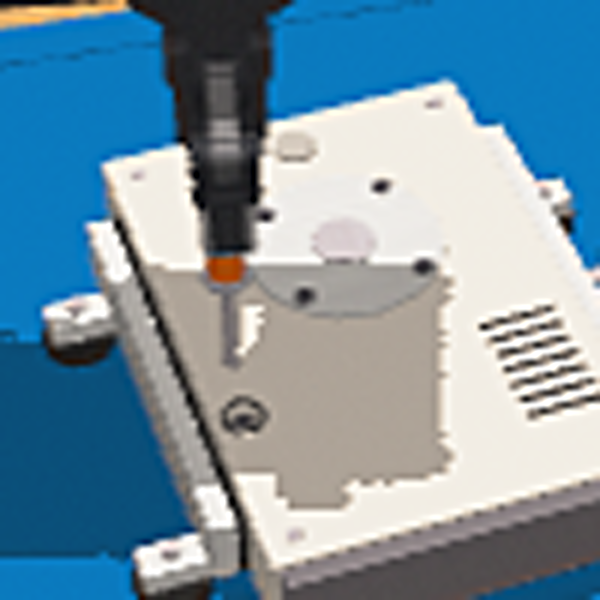

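View pics/top4.png

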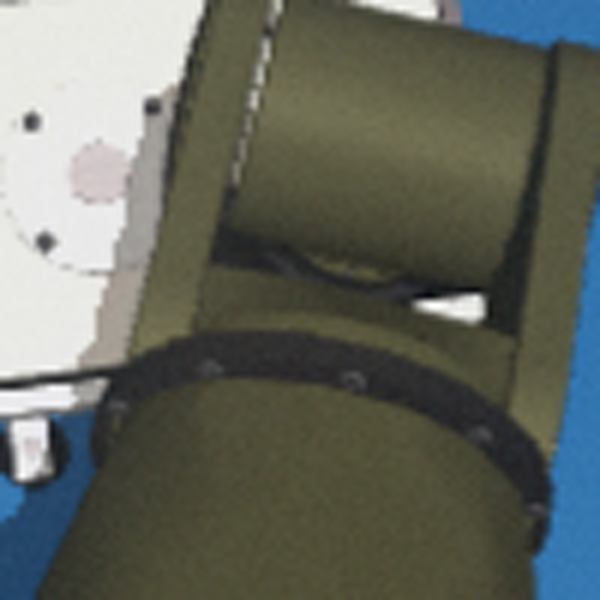

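Run:
```python
from h import *
o=np.array((210,190))
for P in [(.472,-.0828,.095),(.472,-.0828,.065),(.4733,-.0828,.065)]:
    print(((proj('side',P)-o+.5)*6-.5).round(1))
print(onz('side',*cp((232,364),o,6),.0955), onz('side',*cp((243,416),o,6),.065))
```

```text
[234.5 367.8]
[237.9 418.7]
[241.  418.1]
[ 0.4713709  -0.08095459  0.0955    ] [ 0.47431173 -0.08182536  0.065     ]
```

```bash
python3 p.py .4750 -.0833 .147 1.444
```

```text
t 5.92 p [ 0.4724 -0.0829  0.1703] gap 0.0145 F [-0.1 -0.1 -0.5] tooldown [-5.2e-03  7.0e-04 -1.0e+00] yaw 1.4419
slide(cur axes,cm) [-0.    0.28  2.33] slide(goal axes) [-0.    0.27  2.33] dr [-0.0052 -0.0001 -0.0021]
```

Call:
send_rows(steps=[{"slide":[0,0.27,0.6],"dr":[-0.005,0,-0.002]},{"slide":[0,0,0.8],"dr":[0,0,0]},{"slide":[0,0,0.6],"dr":[0,0,0]},{"slide":[0,0,0.2],"dr":[0,0,0]},{"slide":[0,0,0],"dr":[0,0,0]}])

```text
clock: 6.33
tcp_pos: [0.4752, -0.0823, 0.1458]
eef_rot: [0.0, 0.75, 0.662, 0.0]
ft_force: [-0.4, 0.0, -0.9]
finger_gap: 0.0143
```

```bash
python3 p.py .4750 -.0833 .142 1.444;  python3 - <<'E'
from plant import optics
import cv2
for n in("side",):
    d=optics.read_camera(n)["color"][:,:,::-1]
    c=d[230:280,225:275]
    cv2.imwrite(f"pics/{n}5.png",cv2.resize(c,None,fx=12,fy=12,interpolation=cv2.INTER_CUBIC))
E
```

```text
t 6.33 p [ 0.4752 -0.0823  0.1458] gap 0.0143 F [-0.4  0.  -0.9] tooldown [ 4.e-04  1.e-04 -1.e+00] yaw 1.4457
slide(cur axes,cm) [-0.1  -0.01  0.38] slide(goal axes) [-0.1  -0.01  0.38] dr [ 0.0004 -0.0001  0.0017]
```

View pics/side5.png

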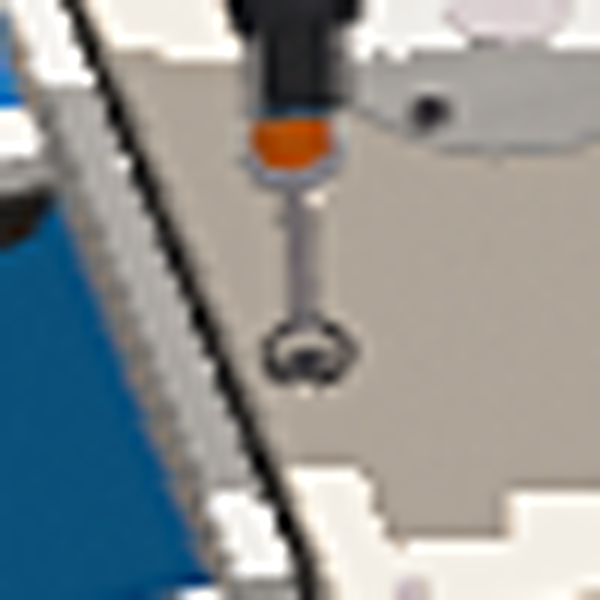

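Call:
send_rows(steps=[{"slide":[0,0.08,0.3],"dr":[0,0,0]},{"slide":[0,0,0.3],"dr":[0,0,0]},{"slide":[0,0,0.2],"dr":[0,0,0]},{"slide":[0,0,0],"dr":[0,0,0]},{"slide":[0,0,0],"dr":[0,0,0]}])

```text
clock: 6.8
tcp_pos: [0.4763, -0.0825, 0.1374]
eef_rot: [0.0, 0.75, 0.661, 0.0]
ft_force: [0.5, 0.3, -0.2]
finger_gap: 0.0146
```

```bash
python3 p.py .4758 -.0825 .129 1.444;  python3 - <<'E'
from plant import optics
import cv2
for n in("side",):
    d=optics.read_camera(n)["color"][:,:,::-1]
    c=d[230:280,225:275]
    cv2.imwrite(f"pics/{n}6.png",cv2.resize(c,None,fx=12,fy=12,interpolation=cv2.INTER_CUBIC))
E
```

```text
t 6.8 p [ 0.4763 -0.0825  0.1374] gap 0.0146 F [ 0.5  0.3 -0.2] tooldown [ 1.1e-03 -1.0e-04 -1.0e+00] yaw 1.4455
slide(cur axes,cm) [-0.   -0.05  0.84] slide(goal axes) [-0.   -0.05  0.84] dr [ 0.0011 -0.      0.0015]
```

View pics/side6.png

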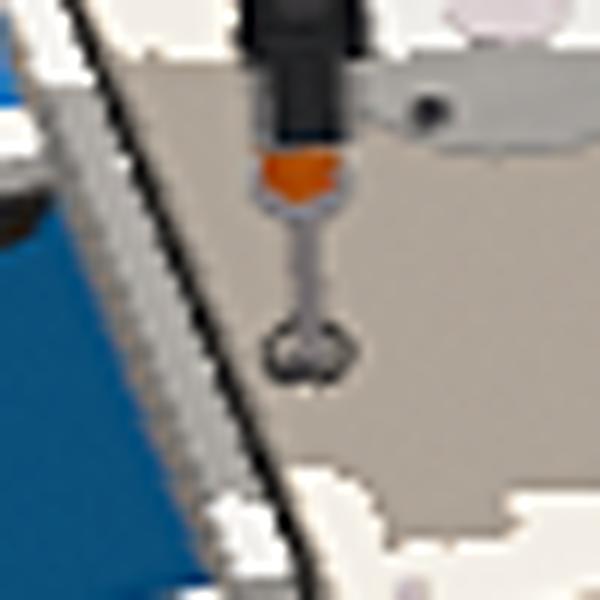

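Call:
send_rows(steps=[{"slide":[0,-0.03,0.3],"dr":[0,0,0]},{"slide":[0,0,0.3],"dr":[0,0,0]},{"slide":[0,0,0.2],"dr":[0,0,0]},{"slide":[0,0,0],"dr":[0,0,0]},{"slide":[0,0,0],"dr":[0,0,0]}])

```text
clock: 7.27
tcp_pos: [0.4761, -0.0825, 0.1288]
eef_rot: [0.001, 0.75, 0.661, 0.0]
ft_force: [-0.5, -0.7, -0.7]
finger_gap: 0.0145
```

```bash
python3 p.py .4758 -.0825 .119 1.444
```

```text
t 7.27 p [ 0.4761 -0.0825  0.1288] gap 0.0145 F [-0.5 -0.7 -0.7] tooldown [ 1.5e-03 -2.0e-04 -1.0e+00] yaw 1.4455
slide(cur axes,cm) [ 0.   -0.03  0.98] slide(goal axes) [ 0.   -0.03  0.98] dr [0.0016 0.0001 0.0015]
```

Call:
send_rows(steps=[{"slide":[0,-0.02,0.3],"dr":[0,0,0]},{"slide":[0,0,0.3],"dr":[0,0,0]},{"slide":[0,0,0.25],"dr":[0,0,0]},{"slide":[0,0,0.2],"dr":[0,0,0]},{"slide":[0,0,0.1],"dr":[0,0,0]}])

```text
clock: 7.68
tcp_pos: [0.4769, -0.0825, 0.1182]
eef_rot: [0.002, 0.75, 0.661, 0.002]
ft_force: [-2.5, 0.4, 7.0]
finger_gap: 0.0147
```

```bash
python3 p.py .4758 -.0825 .119 1.444;  python3 - <<'E'
from plant import optics
import cv2
for n in("side",):
    d=optics.read_camera(n)["color"][:,:,::-1]
    c=d[200:310,210:340]
    cv2.imwrite(f"pics/{n}7.png",cv2.resize(c,None,fx=5,fy=5,interpolation=cv2.INTER_CUBIC))
E
```

```text
t 7.68 p [ 0.4769 -0.0825  0.1182] gap 0.0147 F [-2.5  0.4  7. ] tooldown [ 4.6e-03 -5.0e-04 -1.0e+00] yaw 1.4456
slide(cur axes,cm) [-0.02 -0.11 -0.08] slide(goal axes) [-0.02 -0.11 -0.08] dr [ 0.0047 -0.      0.0016]
```

View pics/side7.png

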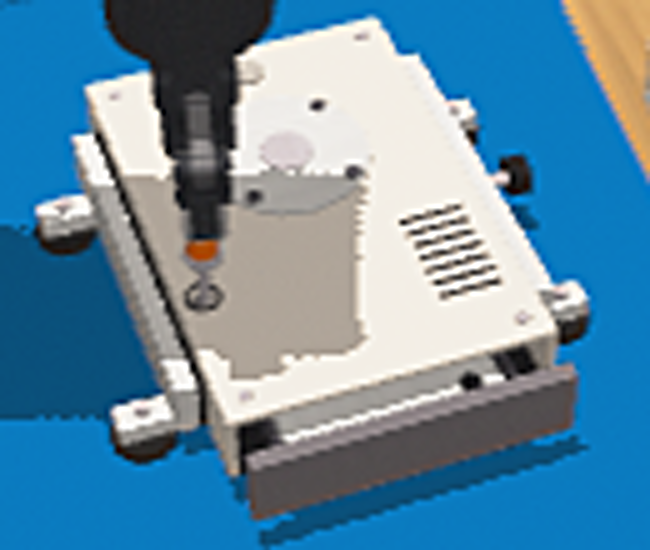

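Call:
send_rows(steps=[{"slide":[0,-0.05,-1],"dr":[0.005,0,0]},{"slide":[0,0,-1.5],"dr":[0,0,0]},{"slide":[0,0,-1.5],"dr":[0,0,0]},{"slide":[0,0,-1],"dr":[0,0,0]},{"slide":[0,0,-0.4],"dr":[0,0,0]}])

```text
clock: 8.15
tcp_pos: [0.4757, -0.0824, 0.1725]
eef_rot: [-0.001, 0.75, 0.661, -0.001]
ft_force: [-0.2, -0.6, -0.6]
finger_gap: 0.0146
```

```bash
python3 p.py .5456 -.1695 .165 1.444;  python3 - <<'E'
from plant import optics
import cv2
for n in("side",):
    d=optics.read_camera(n)["color"][:,:,::-1]
    c=d[200:310,210:340]
    cv2.imwrite(f"pics/{n}8.png",cv2.resize(c,None,fx=6,fy=6,interpolation=cv2.INTER_CUBIC))
E
```

```text
t 8.15 p [ 0.4757 -0.0824  0.1725] gap 0.0146 F [-0.2 -0.6 -0.6] tooldown [-3.2e-03  6.0e-04 -1.0e+00] yaw 1.4455
slide(cur axes,cm) [-7.77  8.02  0.72] slide(goal axes) [-7.76  8.03  0.75] dr [-0.0032 -0.0002  0.0015]
```

View pics/side8.png

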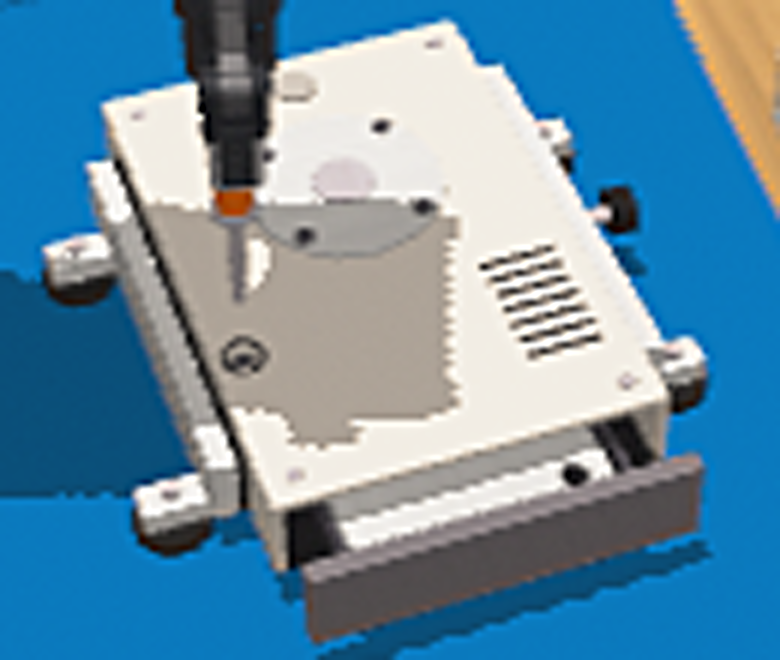

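Run:
```python
from h import *
o=(210,200)
for p in [(275,508),(665,384),(304,573),(702,456),(232,297)]: print(onz('side',*cp(p,o,6),.065))
print(proj('side',(.4757,-.0824,.0975)),cp((238,297),o,6))
```

```text
[ 0.47137718 -0.16320016  0.065     ]
[ 0.6374935  -0.13724794  0.065     ]
[ 0.47585088 -0.19676638  0.065     ]
[ 0.64023562 -0.17711425  0.065     ]
[ 0.47611996 -0.04784355  0.065     ]
[250.09220778 249.78851396] [249.25       249.08333333]
```

Call:
send_rows(steps=[{"slide":[-1.2,1.2,0],"dr":[-0.003,0,0]},{"slide":[-2.0,2.1,0],"dr":[0,0,0]},{"slide":[-2.0,2.1,0],"dr":[0,0,0]},{"slide":[-1.2,1.3,0],"dr":[0,0,0]},{"slide":[-0.5,0.6,0],"dr":[0,0,0]}])

```text
clock: 8.62
tcp_pos: [0.5408, -0.1615, 0.17]
eef_rot: [-0.001, 0.749, 0.662, -0.0]
ft_force: [-0.7, -0.0, -0.7]
finger_gap: 0.0144
```

```bash
python3 p.py .5456 -.1695 .15 1.444
```

```text
t 8.62 p [ 0.5408 -0.1615  0.17  ] gap 0.0144 F [-0.7 -0.  -0.7] tooldown [-1.2e-03  9.0e-04 -1.0e+00] yaw 1.4482
slide(cur axes,cm) [-0.74  0.58  2.  ] slide(goal axes) [-0.74  0.58  2.  ] dr [-0.0013 -0.0008  0.0042]
```

Call:
send_rows(steps=[{"slide":[-0.45,0.35,0.4],"dr":[-0.001,-0.001,0.003]},{"slide":[-0.2,0.15,0.6],"dr":[0,0,0]},{"slide":[0,0,0.5],"dr":[0,0,0]},{"slide":[0,0,0.2],"dr":[0,0,0]},{"slide":[0,0,0],"dr":[0,0,0]}])

```text
clock: 9.03
tcp_pos: [0.5437, -0.1678, 0.1481]
eef_rot: [-0.002, 0.75, 0.661, -0.001]
ft_force: [1.2, -0.2, -1.5]
finger_gap: 0.0146
```

```bash
python3 p.py .5456 -.1695 .126 1.444;  python3 - <<'E'
from plant import optics
import cv2
for n in("side",):
    d=optics.read_camera(n)["color"][:,:,::-1]
    c=d[210:310,240:340]
    cv2.imwrite(f"pics/{n}9.png",cv2.resize(c,None,fx=6,fy=6,interpolation=cv2.INTER_CUBIC))
E
```

```text
t 9.03 p [ 0.5437 -0.1678  0.1481] gap 0.0146 F [ 1.2 -0.2 -1.5] tooldown [-0.0045  0.0015 -1.    ] yaw 1.4446
slide(cur axes,cm) [-0.14  0.22  2.21] slide(goal axes) [-0.14  0.21  2.21] dr [-0.0047 -0.0009  0.0006]
```

View pics/side9.png

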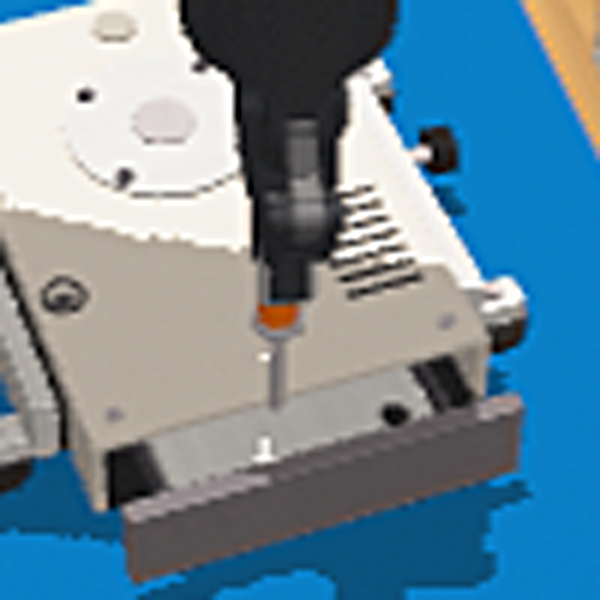

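Call:
send_rows(steps=[{"slide":[-0.1,0.1,0.6],"dr":[-0.004,0,0]},{"slide":[0,0,0.7],"dr":[0,0,0]},{"slide":[0,0,0.5],"dr":[0,0,0]},{"slide":[0,0,0.2],"dr":[0,0,0]},{"slide":[0,0,0],"dr":[0,0,0]}])

```text
clock: 9.5
tcp_pos: [0.5444, -0.1679, 0.127]
eef_rot: [0.0, 0.75, 0.662, 0.001]
ft_force: [-0.3, 0.3, -0.3]
finger_gap: 0.0144
```

```bash
python3 p.py .5456 -.1695 .125 1.444
```

```text
t 9.5 p [ 0.5444 -0.1679  0.127 ] gap 0.0144 F [-0.3  0.3 -0.3] tooldown [ 1.1e-03  6.0e-04 -1.0e+00] yaw 1.4459
slide(cur axes,cm) [-0.15  0.14  0.2 ] slide(goal axes) [-0.15  0.14  0.2 ] dr [ 0.0011 -0.0007  0.0019]
```

Call:
send_rows(steps=[{"slide":[-0.5,0.12,0.1],"dr":[0,0,0]},{"slide":[-0.8,0.19,0],"dr":[0,0,0]},{"slide":[-0.8,0.19,0],"dr":[0,0,0]},{"slide":[-0.8,0.19,0],"dr":[0,0,0]},{"slide":[-0.8,0.19,0],"dr":[0,0,0]}])

```text
clock: 9.92
tcp_pos: [0.5489, -0.2072, 0.1259]
eef_rot: [-0.001, 0.749, 0.662, 0.001]
ft_force: [0.5, 3.7, -1.1]
finger_gap: 0.0146
```

```bash
python3 p.py .5540 -.247 .125 1.444
```

```text
t 9.92 p [ 0.5489 -0.2072  0.1259] gap 0.0146 F [ 0.5  3.7 -1.1] tooldown [ 5.0e-04  2.9e-03 -1.0e+00] yaw 1.4474
slide(cur axes,cm) [-3.89  0.99  0.08] slide(goal axes) [-3.88  1.01  0.09] dr [ 0.0001 -0.0029  0.0034]
```

Call:
send_rows(steps=[{"slide":[-0.8,0.2,0],"dr":[0,0,0]},{"slide":[-0.8,0.2,0],"dr":[0,0,0]},{"slide":[-0.8,0.2,0],"dr":[0,0,0]},{"slide":[-0.6,0.15,0],"dr":[0,0,0]},{"slide":[-0.4,0.1,0],"dr":[0,0,0]}])

```text
clock: 10.33
tcp_pos: [0.5535, -0.2475, 0.1259]
eef_rot: [-0.001, 0.75, 0.661, 0.001]
ft_force: [-0.2, 2.4, 0.5]
finger_gap: 0.0144
```

```bash
python3 p.py .5540 -.247 .125 1.444;python3 - <<'E'
from plant import optics
import cv2
for n in("side",):
    d=optics.read_camera(n)["color"][:,:,::-1]
    c=d[210:330,240:360]
    cv2.imwrite(f"pics/{n}10.png",cv2.resize(c,None,fx=5,fy=5,interpolation=cv2.INTER_CUBIC))
E
```

```text
t 10.33 p [ 0.5535 -0.2475  0.1259] gap 0.0144 F [-0.2  2.4  0.5] tooldown [ 8.0e-04  3.2e-03 -1.0e+00] yaw 1.4455
slide(cur axes,cm) [0.05 0.04 0.09] slide(goal axes) [0.05 0.04 0.09] dr [ 0.0004 -0.0033  0.0015]
```

View pics/side10.png

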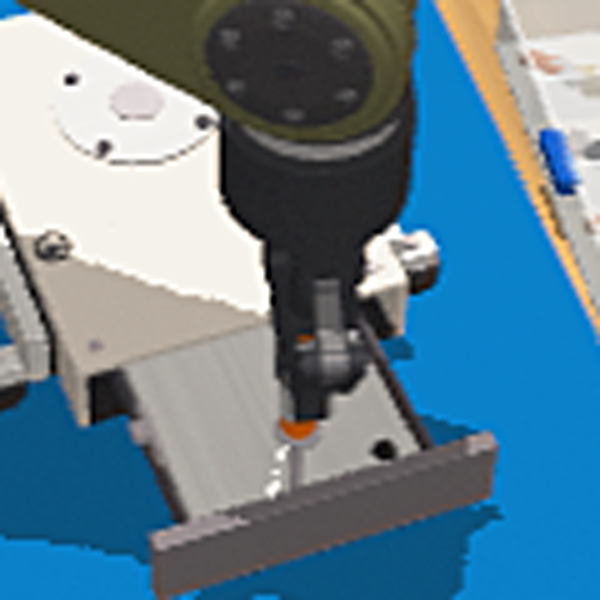

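Call:
send_rows(steps=[{"slide":[-0.3,0.07,0],"dr":[0,0,0]},{"slide":[-0.3,0.07,0],"dr":[0,0,0]},{"slide":[-0.2,0.05,0],"dr":[0,0,0]},{"slide":[-0.2,0.05,0],"dr":[0,0,0]},{"slide":[-0.1,0.02,0],"dr":[0,0,0]}])

```text
clock: 10.8
tcp_pos: [0.5548, -0.2503, 0.1257]
eef_rot: [-0.009, 0.75, 0.662, 0.006]
ft_force: [-2.9, 9.4, 3.5]
finger_gap: 0.0145
```

Call:
send_rows(steps=[{"slide":[-0.3,0.07,0],"dr":[0,0,0]},{"slide":[-0.3,0.07,0],"dr":[0,0,0]},{"slide":[-0.2,0.05,0],"dr":[0,0,0]},{"slide":[0.3,-0.07,0],"dr":[0,0,0]},{"slide":[0.4,-0.1,0],"dr":[0,0,0]}])

```text
clock: 11.22
tcp_pos: [0.5545, -0.2443, 0.126]
eef_rot: [-0.016, 0.748, 0.663, 0.008]
ft_force: [-0.3, -0.9, -0.5]
finger_gap: 0.0144
```

```bash
python3 p.py .5540 -.243 .19 1.444
```

```text
t 11.22 p [ 0.5545 -0.2443  0.126 ] gap 0.0144 F [-0.3 -0.9 -0.5] tooldown [-0.0088  0.0348 -0.9994] yaw 1.4497
slide(cur axes,cm) [ 0.34 -0.15 -6.39] slide(goal axes) [ 0.12 -0.07 -6.4 ] dr [-0.0131 -0.0334  0.0059]
```

Tray at the stop. Lift straight up, correcting tilt.

Call:
send_rows(steps=[{"slide":[0.2,-0.07,-0.8],"dr":[0,0,0]},{"slide":[0.05,0,-2],"dr":[-0.006,-0.015,0.003]},{"slide":[0,0,-2],"dr":[-0.006,-0.015,0.003]},{"slide":[0,0,-1.2],"dr":[0,0,0]},{"slide":[0,0,-0.4],"dr":[0,0,0]}])

```text
clock: 11.63
tcp_pos: [0.554, -0.2432, 0.1937]
eef_rot: [0.0, 0.75, 0.661, -0.001]
ft_force: [0.4, 0.5, -0.6]
finger_gap: 0.0145
```

```bash
python3 p.py .4575 .3135 .20 1.444;python3 - <<'E'
from plant import optics
import cv2
for n in("side",):
    d=optics.read_camera(n)["color"][:,:,::-1]
    c=d[190:330,230:370]
    cv2.imwrite(f"pics/{n}11.png",cv2.resize(c,None,fx=4,fy=4,interpolation=cv2.INTER_CUBIC))
E
```

```text
t 11.63 p [ 0.554  -0.2432  0.1937] gap 0.0145 F [ 0.4  0.5 -0.6] tooldown [-0.0012 -0.0011 -1.    ] yaw 1.4442
slide(cur axes,cm) [ 54.   -16.6   -0.68] slide(goal axes) [ 54.   -16.61  -0.63] dr [-0.001   0.0013  0.0002]
```

View pics/side11.png

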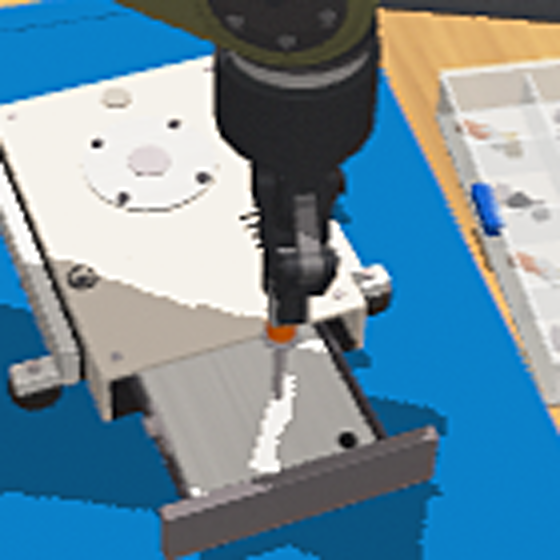

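Call:
send_rows(steps=[{"slide":[1.5,-0.46,-0.3],"dr":[-0.001,0.001,0]},{"slide":[3,-0.92,-0.4],"dr":[0,0,0]},{"slide":[3.5,-1.07,-0.4],"dr":[0,0,0]},{"slide":[3.5,-1.07,-0.4],"dr":[0,0,0]},{"slide":[3.5,-1.07,-0.4],"dr":[0,0,0]}])

```text
clock: 12.1
tcp_pos: [0.5249, -0.0874, 0.2098]
eef_rot: [-0.001, 0.753, 0.658, -0.001]
ft_force: [1.1, 0.5, -1.6]
finger_gap: 0.0149
```

Call:
send_rows(steps=[{"slide":[3.5,-1.07,-0.3],"dr":[0,0,0]},{"slide":[3.5,-1.07,-0.3],"dr":[0,0,0]},{"slide":[3.5,-1.07,-0.3],"dr":[0,0,0]},{"slide":[3.5,-1.07,-0.2],"dr":[0,0,0]},{"slide":[3,-0.92,-0.2],"dr":[0,0,0]}])

```text
clock: 12.52
tcp_pos: [0.4903, 0.0986, 0.2212]
eef_rot: [-0.001, 0.753, 0.657, -0.002]
ft_force: [2.1, 0.3, -1.2]
finger_gap: 0.0148
```

```bash
python3 p.py .4588 .3135 .22 1.442
```

```text
t 12.52 p [0.4903 0.0986 0.2212] gap 0.0148 F [ 2.1  0.3 -1.2] tooldown [-5.2e-03 -8.0e-04 -1.0e+00] yaw 1.435
slide(cur axes,cm) [20.87 -6.03  0.12] slide(goal axes) [20.91 -5.88  0.12] dr [-0.005   0.0015 -0.007 ]
```

Call:
send_rows(steps=[{"slide":[3.5,-1,0],"dr":[-0.005,0.001,-0.007]},{"slide":[3.5,-1,0],"dr":[0,0,0]},{"slide":[3.5,-1,0],"dr":[0,0,0]},{"slide":[3.0,-0.9,0],"dr":[0,0,0]},{"slide":[2.0,-0.6,0],"dr":[0,0,0]}])

```text
clock: 12.93
tcp_pos: [0.4591, 0.2687, 0.2193]
eef_rot: [-0.0, 0.75, 0.661, -0.001]
ft_force: [0.2, -0.1, -1.4]
finger_gap: 0.0145
```

```bash
python3 p.py .4588 .3135 .22 1.442
```

```text
t 12.93 p [0.4591 0.2687 0.2193] gap 0.0145 F [ 0.2 -0.1 -1.4] tooldown [-0.0013 -0.001  -1.    ] yaw 1.4444
slide(cur axes,cm) [ 4.44 -0.59 -0.08] slide(goal axes) [ 4.44 -0.6  -0.07] dr [-0.0012  0.0012  0.0024]
```

Call:
send_rows(steps=[{"slide":[1.5,-0.1,0],"dr":[-0.001,0.001,0.002]},{"slide":[1.2,-0.1,0],"dr":[0,0,0]},{"slide":[0.7,-0.1,0],"dr":[0,0,0]},{"slide":[0.3,-0.1,0],"dr":[0,0,0]},{"slide":[0,0,0],"dr":[0,0,0]}])

```text
clock: 13.35
tcp_pos: [0.4557, 0.312, 0.2166]
eef_rot: [-0.0, 0.749, 0.662, -0.002]
ft_force: [-0.1, 0.1, -0.9]
finger_gap: 0.0146
```

```bash
python3 p.py .4588 .3135 .2 1.442
```

```text
t 13.35 p [0.4557 0.312  0.2166] gap 0.0146 F [-0.1  0.1 -0.9] tooldown [-0.0035 -0.0018 -1.    ] yaw 1.448
slide(cur axes,cm) [0.19 0.29 1.66] slide(goal axes) [0.18 0.29 1.66] dr [-0.0033  0.0022  0.006 ]
```

Call:
send_rows(steps=[{"slide":[0.18,0.3,0.5],"dr":[-0.003,0.002,0.006]},{"slide":[0,0,1.5],"dr":[0,0,0]},{"slide":[0,0,1.5],"dr":[0,0,0]},{"slide":[0,0,1.0],"dr":[0,0,0]},{"slide":[0,0,0.3],"dr":[0,0,0]}])

```text
clock: 13.77
tcp_pos: [0.4611, 0.3103, 0.1668]
eef_rot: [0.001, 0.753, 0.658, 0.001]
ft_force: [1.0, -0.1, -1.1]
finger_gap: 0.0145
```

```bash
python3 p.py .4588 .3135 .14 1.442;python3 - <<'E'
from plant import optics
import cv2
from h import proj
for n in("side",):
    d=optics.read_camera(n)["color"][:,:,::-1]
    c=d[120:200,170:270]
    cv2.imwrite(f"pics/{n}12.png",cv2.resize(c,None,fx=7,fy=7,interpolation=cv2.INTER_CUBIC))
from plant import robot
p=robot.state()["tcp_pos"]
for z in (p[2]-.075,.062): print((proj('side',(p[0],p[1],z))-[170,120]+.5)*7-.5)
E
```

```text
t 13.77 p [0.4611 0.3103 0.1668] gap 0.0145 F [ 1.  -0.1 -1.1] tooldown [ 2.6e-03  7.0e-04 -1.0e+00] yaw 1.4362
slide(cur axes,cm) [ 0.28 -0.27  2.68] slide(goal axes) [ 0.28 -0.26  2.68] dr [ 0.0025 -0.001  -0.0058]
[361.0896589 290.7724784]
[367.01948866 346.67642535]
```

View pics/side12.png

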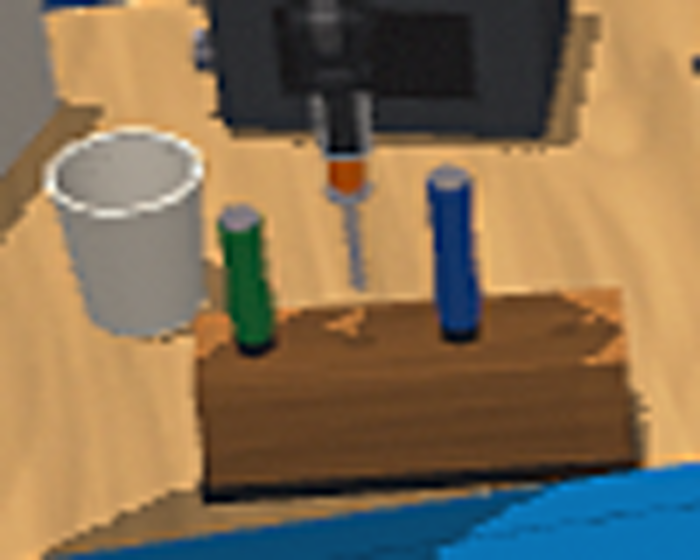

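Call:
send_rows(steps=[{"slide":[0.25,-0.25,0],"dr":[0.002,-0.001,-0.005]},{"slide":[0,0,0.3],"dr":[0,0,0]},{"slide":[0,0,0.3],"dr":[0,0,0]},{"slide":[0,0,0.2],"dr":[0,0,0]},{"slide":[0,0,0],"dr":[0,0,0]}])

```text
clock: 14.23
tcp_pos: [0.4597, 0.3132, 0.16]
eef_rot: [0.0, 0.752, 0.66, 0.001]
ft_force: [0.0, -0.0, -1.0]
finger_gap: 0.0142
```

```bash
python3 p.py .4585 .3133 .13 1.442
```

```text
t 14.23 p [0.4597 0.3132 0.16  ] gap 0.0142 F [ 0. -0. -1.] tooldown [ 0.0025  0.0011 -1.    ] yaw 1.4405
slide(cur axes,cm) [-0.01 -0.13  3.  ] slide(goal axes) [-0.   -0.12  3.  ] dr [ 0.0024 -0.0014 -0.0015]
```

Call:
send_rows(steps=[{"slide":[0,-0.1,0.5],"dr":[0.002,-0.001,-0.001]},{"slide":[0,0,0.8],"dr":[0,0,0]},{"slide":[0,0,0.6],"dr":[0,0,0]},{"slide":[0,0,0.3],"dr":[0,0,0]},{"slide":[0,0,0.2],"dr":[0,0,0]}])

```text
clock: 14.65
tcp_pos: [0.4588, 0.3135, 0.1341]
eef_rot: [0.0, 0.751, 0.66, 0.001]
ft_force: [-0.8, -0.3, -0.5]
finger_gap: 0.0142
```

```bash
python3 p.py .4585 .3133 .13 1.442
```

```text
t 14.65 p [0.4588 0.3135 0.1341] gap 0.0142 F [-0.8 -0.3 -0.5] tooldown [ 1.1e-03  8.0e-04 -1.0e+00] yaw 1.4418
slide(cur axes,cm) [-0.02 -0.02  0.41] slide(goal axes) [-0.02 -0.02  0.41] dr [ 0.001  -0.0009 -0.0002]
```

Tip 3 mm below the top, no force: it is in the hole. Continue down to TCP ≈ 0.088.

Call:
send_rows(steps=[{"slide":[0,0,0.8],"dr":[0.001,-0.001,0]},{"slide":[0,0,1.0],"dr":[0,0,0]},{"slide":[0,0,1.0],"dr":[0,0,0]},{"slide":[0,0,0.8],"dr":[0,0,0]},{"slide":[0,0,0.3],"dr":[0,0,0]}])

```text
clock: 15.07
tcp_pos: [0.4586, 0.3134, 0.0906]
eef_rot: [-0.0, 0.751, 0.66, -0.0]
ft_force: [-0.0, -0.6, -1.0]
finger_gap: 0.0149
```

```bash
python3 p.py .4588 .3135 .087 1.442
```

```text
t 15.07 p [0.4586 0.3134 0.0906] gap 0.0149 F [-0.  -0.6 -1. ] tooldown [-6.e-04 -4.e-04 -1.e+00] yaw 1.4418
slide(cur axes,cm) [0.02 0.02 0.36] slide(goal axes) [0.02 0.02 0.36] dr [-0.0005  0.0005 -0.0002]
```

Call:
send_rows(steps=[{"slide":[0,0,0.2],"dr":[0,0,0]},{"slide":[0,0,0.15],"dr":[0,0,0]},{"slide":[0,0,0.15],"dr":[0,0,0]},{"slide":[0,0,0.1],"dr":[0,0,0]},{"slide":[0,0,0.1],"dr":[0,0,0]}])

```text
clock: 15.48
tcp_pos: [0.459, 0.3136, 0.0869]
eef_rot: [0.0, 0.751, 0.66, 0.0]
ft_force: [-4.5, -2.7, 6.9]
finger_gap: 0.0147
```

Seated (contact force at 0.087). Open.

Call:
send_rows(steps=[{"slide":[0,0,0],"dr":[0,0,0]},{"slide":[0,0,0],"dr":[0,0,0]},{"slide":[0,0,0],"dr":[0,0,0]},{"slide":[0,0,0],"dr":[0,0,0]},{"slide":[0,0,0],"dr":[0,0,0]}], fingers=-1)

```text
clock: 15.9
tcp_pos: [0.4596, 0.314, 0.0879]
eef_rot: [0.0, 0.751, 0.66, 0.001]
ft_force: [-0.3, 0.1, -0.9]
finger_gap: 0.0744
```

Call:
send_rows(steps=[{"slide":[0,0,0],"dr":[0,0,0]},{"slide":[0,0,0],"dr":[0,0,0]},{"slide":[0,0,0],"dr":[0,0,0]},{"slide":[0,0,0],"dr":[0,0,0]},{"slide":[0,0,-0.5],"dr":[0,0,0]}])

```text
clock: 16.32
tcp_pos: [0.4593, 0.3137, 0.092]
eef_rot: [0.0, 0.751, 0.66, 0.0]
ft_force: [0.3, 0.1, 0.1]
finger_gap: 0.0855
```

Call:
send_rows(steps=[{"slide":[0,0,-1.5],"dr":[0,0,0]},{"slide":[0,0,-3],"dr":[0,0,0]},{"slide":[0,0,-3.5],"dr":[0,0,0]},{"slide":[0,0,-3],"dr":[0,0,0]},{"slide":[0,0,-1.5],"dr":[0,0,0]}])

```text
clock: 16.73
tcp_pos: [0.4576, 0.3127, 0.2201]
eef_rot: [-0.0, 0.751, 0.66, -0.003]
ft_force: [-0.3, -0.8, 0.1]
finger_gap: 0.0855
```

```bash
python3 p.py .36 .38 .23 1.442;python3 - <<'E'
from plant import optics
import cv2
for n in("side","top"):
    d=optics.read_camera(n)["color"][:,:,::-1]
    cv2.imwrite(f"pics/{n}13.png",d)
    if n=="side":
        cv2.imwrite(f"pics/{n}13c.png",cv2.resize(d[120:200,170:270],None,fx=7,fy=7,interpolation=cv2.INTER_CUBIC))
    else: cv2.imwrite(f"pics/{n}13c.png",cv2.resize(d[170:275,232:372],None,fx=5,fy=5,interpolation=cv2.INTER_CUBIC))
E
```

```text
t 16.73 p [0.4576 0.3127 0.2201] gap 0.0855 F [-0.3 -0.8  0.1] tooldown [-0.0055 -0.0036 -1.    ] yaw 1.4419
slide(cur axes,cm) [  5.41 -10.54  -0.96] slide(goal axes) [  5.42 -10.54  -0.99] dr [-0.005   0.0042 -0.0001]
```

View pics/side13c.png

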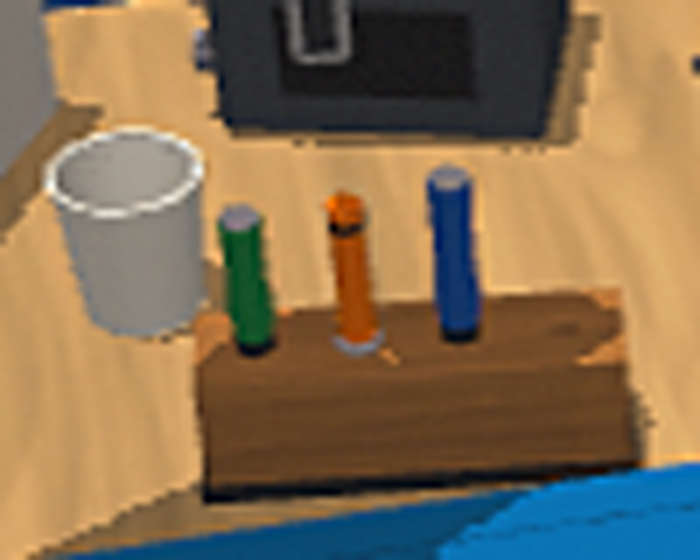

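View pics/top13c.png

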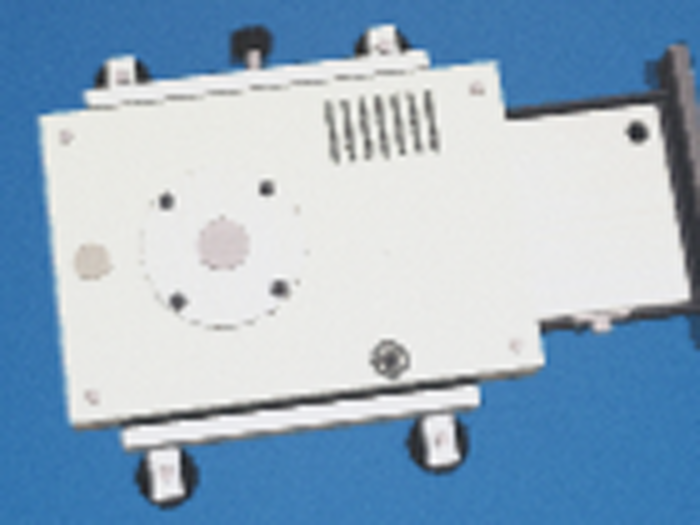

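View pics/side13.png

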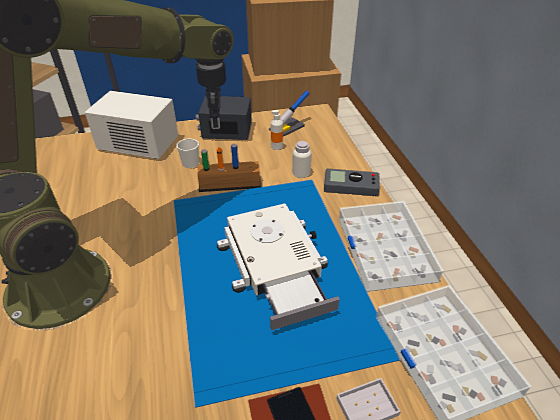

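Run:
```python
from h import *
import cv2
o=(232,170)
a=1.679; ex=np.array([np.cos(a),np.sin(a),0])
c=np.array([.539,-.0307,0])
for p in [(498,64),(543,367),(667,47),(690,47)]: print((onz('top',*cp(p,o,5),.065)-c)@ex)
s=(260,260)
im=cv2.imread('pics/side13.png');cv2.imwrite('pics/s13d.png',cv2.resize(im[260:340,220:350],None,fx=6,fy=6,interpolation=cv2.INTER_CUBIC))
```

```text
-0.12522611299305203
-0.12439271209010432
-0.21822108304947227
-0.2306803732295558
```

View pics/s13d.png

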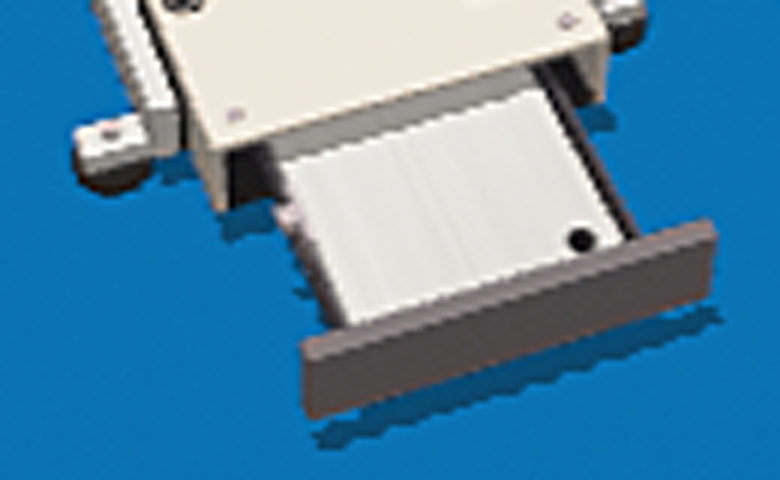

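Call:
send_rows(steps=[{"slide":[0,0,0],"dr":[0,0,0]},{"slide":[0,0,0],"dr":[0,0,0]},{"slide":[0,0,0],"dr":[0,0,0]},{"slide":[0,0,0],"dr":[0,0,0]},{"slide":[0,0,0],"dr":[0,0,0]}])

```text
clock: 17.25
tcp_pos: [0.4569, 0.3124, 0.2166]
eef_rot: [-0.001, 0.751, 0.66, -0.005]
ft_force: [0.1, 0.2, 0.1]
finger_gap: 0.0853
```

```bash
python3 -c "
from plant import robot
print(robot.job_done())"
```

```text
the job is handed in; nothing more can be done
None
```

I took the release pin from the stand and pressed the catch through the ringed hole until the tray sprang out. I then drew the tray to its stop with the pin's rod and put the pin back in its original hole. The job was handed in at about 17 s of the 64 s allowed; the hand-in reports no verdict.

- **Tray:** the pull force jumped to about 9 N at the stop, and the top picture puts the tray about 93 mm out, against a stop at 95 mm.
- **Catch:** the pin was drawn fully clear of the hole. I could not see the catch itself, so its springing back is not directly confirmed.
- **Pin:** it stands upright with its collar on the stand. The gripper met firm contact within about 0.1 mm of the height it was picked up at. The collar looks about 1 pixel (1 to 2 mm) off its starting spot, which is within the hole's play.
- **Everything else:** both screwdrivers and the cup look unmoved in the close-up after release. The phone, dish, dispenser and spray bottle I only checked by eye in the last side picture. The open gripper was well above the stand, reading almost no force.

No check failed or disagreed with another.

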